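# Hook a trapped tin out from under the dispenser and reload it

## Robot

A 6-joint arm with a two-finger parallel gripper is mounted at the origin on a cart in front of the work surface, level with it; the furniture and walls round the work are solid. World frame = base frame: x ahead of the robot, y to its left, z up, the work surface at z = 0. Lengths are in m, angles in rad, forces in N, time in s.
With the tool pointing down it reaches from about 0.2 to 0.875 m from the base axis. Payload 3.4 kg.
Tool frame: the origin (TCP) lies between the finger pads; the fingertips stand r.nose_length ahead of it and the grasp point (between the pads) lies 11 mm behind it (r.nose_length is the distance from the TCP to the fingertips, in m); z points along the fingers, y is the line along which they close (so a half turn about z gives the same grasp; the last joint's range is limited). The gripper opens to 94 mm and grips with 3 to 60 N. Pads are 16 mm wide; open, the fingers measure 119 mm over their backs; the gripper's body (75 mm by 177 mm) begins 78 mm behind the grasp point.
Start: joints at [1.019, 0.276, 1.505, -0, 1.361, -0.121], TCP at [0.24, 0.522, 0.213] pointing down, gripper open.
Joint ranges: [-2.89, 2.89], [-0.75, 2.08], [0.22, 2.7], [-1.18, 4.32], [0.11, 2.71], [-2.7, 2.7]. Speed limits (rad/s): [2.57, 2.57, 3.14, 3.14, 3.14, 3.14].

## Interface

Orientations are given as a unit quaternion [w, x, y, z].
In Python, from plant import r gives the robot as it stands. Calls block until the motion is done:
- r.move_to(position, orientation): joint-space move of the TCP to a pose.
- r.move_l(position, rot=None, vel=0.15, guard=None): straight line of the TCP; rot=None keeps the orientation; vel is the mean speed in m/s. With guard (N) it stops when the force on the tool has changed by that much, and returns True; else False.
- r.movej(angles): joint-space move.
- r.gripper_to(opening, f_grip=None): finger opening in m; f_grip is the grip in N (None keeps the last); returns when the fingers have stopped.
- r.hold(seconds).
- r.inverse_kinematics(position, orientation): joint angles nearest the present ones, or None.
- r.sense(): the state.
- r.snapshot(name): name is "scene" or "top"; returns (picture, depth): 480x640x3 uint8, red, green, blue; 480x640 float32, m along the optical axis (not along the pixel's ray), 0 where there is no reading.
- r.get_calibration(name): a dict with "fx", "fy", "cx", "cy" (pixels), "position" and "orientation" of the camera in the world. Camera axes: x right, y down, z forward; pixel columns grow to the right and rows downward; lengths in m; the calibration is good to about 2 mm. A picture is of the moment at which its call begins. get_calibration takes no time and is no camera call.
A pose or a line that the arm cannot do raises r.PlanningError and nothing moves.
- r.sign_off(): hands the job in; it is judged then, once.
Trained networks look in the newest picture that a camera, given by its name, has taken for a name from the list of things; names that differ only in an ending like _2 or _b are one class to them, and where a whole thing is asked for, a point or a joint stands for the part that bears it (a point fixed in the world has none). Each returns a list of dicts, best first, with "conf" (0 to 1); they miss things now and then, are a little off and sometimes report something else, mostly with a low value. They report only what shows in the picture. A call takes as long as a camera call.
- r.spot_in(name, camera): "centre" ([column, row] in pixels, amid what is visible of it).
- r.pinpoint(name, camera): "centre" ([column, row] in pixels: a listed point, or the origin of a listed thing).
The state is a dict: "t": time; "joints": joint angles; "dq": joint speeds; "joint_efforts": joint torques, N m; "ee_pos": TCP position; "tool_rot": TCP orientation; "wrist_force": force on the tool from outside, world axes, zero at the start; "torque": the same for the moment, N m; "opening": finger opening in m; "finger_force": force on a finger pad.
Only numpy, scipy, OpenCV 4.12 (cv2) and the standard library are available. Lean on these libraries where they do the work, as an engineer would, in place of code of your own. Each camera call takes 0.05 s, during which the arm holds its last target. There are 200 camera calls.

## Task

A tin of pins has slipped into the low slot under the two-lane dispenser. Use the two-pronged hook to drag it out of the slot onto the open desk, lay the hook back down on the desk clear of the dispenser, and then set the tin in the upper part of the lane that already holds a tin, so that it slides down flat and comes to rest against that tin. Leave the eraser in the other lane and the mug and glue stick beside it as they are.

Things in the scene. Friction and masses are not known exactly. Their poses are not given: they have to be found in the camera images.
- tin: The trapped tin: a flat round closed tin, 52 mm in diameter and 18 mm tall, 50 g or so, the same kind as the tin in the lane. It starts flat on the desk under the sloping lanes of the dispenser, its centre 50 to 100 mm in from the mouth of the slot; parts of it show through the slots of the lane floor. Origin at the centre of its underside, z up through its lid.
- lane_tin: The tin already in one of the two lanes (either one), flat on the sloping floor against the stop tabs: 52 mm in diameter, 18 mm tall. Origin at the centre of its underside, z square to the lane floor.
- lane_eraser: The eraser in the other lane, 19 x 42 x 12 mm, free to slide to its stop. Origin at the centre of its underside.
- dispenser: Sheet-metal two-lane dispenser screwed to the desk, 220 mm long (x) by 132 mm wide (y; 158 with its 2 mm foot flanges), cheeks 67 mm tall at the low front, 130 at the back. Origin: centre of its footprint on the desk; -x end = low front with the slot's mouth, +x = high closed back, z up. Lane floor height = 52 mm + 0.287 x (x + 110 mm), 4 mm thick, slotted lengthwise (12 mm).
- slot_mouth (a point): Middle of the mouth of the slot, at desk level, x = -110 mm of the dispenser, its axes; +x leads in. The slot is one space under the lane floor, 126 mm wide, on the bare desk, closed by the cheeks (3 mm) and the back, open only here; 48 mm high at the mouth, rising inward with the slope.
- lane_plus_stop (a point): On the lane floor at the inner face of the stop tabs (16 mm high, finger notch between), on the centre line (y = +32 mm) of the +y lane. Lanes are 61.5 mm wide, slope down to the stops at 16 degrees (0.279 rad), slippery, open above and at the back; side cheeks stand 15 mm and the middle divider 13 mm above the floor.
- lane_minus_stop (a point): The same for the lane at the dispenser's -y side (centre line y = -32 mm).
- lane_plus_top (a point): On the lane floor, on the centre line of the +y lane, at its high back edge.
- lane_minus_top (a point): The same for the -y lane.
- pick: The hook: dark wooden handle 100 x 16 x 22 mm (long, wide, tall) with a 5 mm steel rod ending in two tines. It starts flat on the desk on the handle's underside, tines down. Origin: underside of the handle, 25 mm behind its front end (handle x = -75 to +25 mm); take it there across the 16 mm. x points along the rod to the tines, z up. About 90 g, balanced near the origin.
- pick_hook (a point): Midway between the tine ends, at (165, 0, 1.3) mm of the hook, its axes. The rod runs 14 to 19 mm above the handle's underside plane out to x = 165 mm, where a crossbar carries the tines: 4.4 mm thick, at y = -10 and +10 mm (24 mm over both), hanging down to 1.3 mm above that plane.
- mug: White mug with a handle, 92 mm wide, 123 mm over the handle, 95 mm tall, standing beside the way out of the slot. Origin at the centre of its outline, on the desk. To be left alone.
- glue_stick: Upright glue stick, 25 mm in diameter, 88 mm tall. Origin at the centre of its foot. To be left alone.

How it is judged:
On the way, in this order (a step that is already met when the one before it is completed fails the run):
1. the hook's tines reach behind the tin inside the slot and pull on it (contact force between pick and tin above 0.03 N and x of tin in the frame of dispenser above -0.11 m and horizontal distance between pick_hook and tin below 0.036 m and height (world z) of tin below 0.008 m), for 0.06 s.
2. the tin has been drawn out of the slot onto the open desk (x of tin in the frame of dispenser below -0.138 m and height (world z) of tin below 0.008 m), for 0.1 s.
At the end, for the whole second after the job is handed in: The tin lies flat in the lane uphill of the lane's first tin and against it (centres 46 to 57.5 mm apart, floors in one plane within 6 mm and 0.12 rad); the first tin is still at its stop; the hook lies on the desk, tines outside the dispenser; all at rest (distance between tin and lane_tin between 0.046 and 0.0575 m and z of tin in the frame of lane_tin between -0.006 and 0.006 m and x of tin in the frame of dispenser above -0.06 m and angle between the z axis of tin and the z axis of lane_tin, either way round below 0.12 rad and x of lane_tin in the frame of dispenser below -0.07 m and height (world z) of lane_tin above 0.05 m and linear speed of each of tin, pick below 0.02 m/s and height (world z) of pick below 0.015 m and height (world z) of pick_hook below 0.022 m and not (x of pick_hook in the frame of dispenser between -0.12 and 0.12 m and y of pick_hook in the frame of dispenser between -0.07 and 0.07 m)); the robot touches nothing.
It fails at once if the mug is pushed more than 20 mm or tipped (distance of mug from where it was at the start of the episode above 0.02 m or angle between mug's own z axis and vertical above 0.4 rad).
It fails at once if the glue stick is pushed more than 20 mm or tipped (distance of glue_stick from where it was at the start of the episode above 0.02 m or angle between glue_stick's own z axis and vertical above 0.4 rad).
It fails at once if the eraser leaves its lane (distance of lane_eraser from where it was at the start of the episode above 0.05 m or height (world z) of lane_eraser below 0.045 m).
It also fails if it takes over 72 s, if anything falls off the work surface, if the arm or the gripper's body presses on something with over 40 N, if the wrist force passes 120 N, or if a joint passes its speed limit or range.

## Working session

There is one attempt and no reset: what is moved stays moved. The work goes in short steps, each a Python script; the robot and the scene stay as the last script left them, time stands still between calls to the robot, and variables do not carry over. Pictures are saved under pics/ and viewed, at most 10 in all, crops included, and the job is handed in when it is done.

```bash
ls; mkdir -p pics
cat > h.py <<'E'
import numpy as np, cv2
from scipy.spatial.transform import Rotation as R
from plant import r
def q2R(q): return R.from_quat([q[1],q[2],q[3],q[0]])
def R2q(o): x=o.as_quat(); return [x[3],x[0],x[1],x[2]]
def ray(cam,px):
    c=r.get_calibration(cam); d=np.array([(px[0]-c['cx'])/c['fx'],(px[1]-c['cy'])/c['fy'],1.])
    return np.array(c['position']), q2R(c['orientation']).apply(d)
def at_z(cam,px,z):
    p,d=ray(cam,px); return p+d*(z-p[2])/d[2]
def at_depth(cam,px,dep,k=2):
    u,v=int(round(px[0])),int(round(px[1])); w=dep[max(v-k,0):v+k+1,max(u-k,0):u+k+1]; w=w[w>0]
    p,d=ray(cam,px); return p+d*np.median(w) if len(w) else None
def snap(cam,name=None):
    im,dep=r.snapshot(cam)
    if name: cv2.imwrite(f'pics/{name}.png',im[:,:,::-1])
    return im,dep
def down(yaw): # tool z down; tool y axis (closing) at angle yaw+90deg ; tool x at yaw
    return R2q(R.from_euler('z',yaw)*R.from_euler('x',np.pi))
E
python3 - <<'E'
from h import *
np.set_printoptions(precision=4,suppress=True)
for cam in ['scene','top']:
    im,dep=snap(cam,cam+'0'); np.save(cam+'0.npy',dep)
    print(cam,r.get_calibration(cam))
    for n in ['tin','lane_tin','lane_eraser','dispenser','pick','pick_hook','mug','glue_stick','slot_mouth','lane_plus_stop','lane_minus_stop','lane_plus_top','lane_minus_top']:
        for d in r.pinpoint(n,cam)[:2]:
            print(n,np.round(d['centre'],1),round(d['conf'],2),'z0',at_z(cam,d['centre'],0)[:2],'dep',at_depth(cam,d['centre'],dep))
print(r.sense(), r.nose_length)
E
```

```text
pics
plant.py
scene {'fx': 515.689530293181, 'fy': 515.689530293181, 'cx': 320.7614071526245, 'cy': 237.30768407064463, 'position': array([ 0.4342, -0.7539,  1.1379]), 'orientation': array([-0.3119,  0.9451, -0.0948,  0.024 ])}
tin [340.  294.4] 0.67 z0 [ 0.5949 -0.1127] dep [ 0.5859 -0.1484  0.0635]
lane_tin [326.8 303. ] 0.72 z0 [ 0.5571 -0.1302] dep [ 0.5487 -0.1728  0.0777]
lane_eraser [351.4 302.2] 0.7 z0 [ 0.618  -0.1404] dep [ 0.6067 -0.1781  0.0699]
dispenser [329.1 288.4] 0.89 z0 [ 0.5714 -0.0898] dep [ 0.5629 -0.1308  0.0703]
dispenser [402.4 369.8] 0.31 z0 [ 0.6924 -0.3363] dep [ 0.6861 -0.3465  0.0276]
pick [266.9 203.9] 0.68 z0 [0.4531 0.2232] dep [0.4527 0.2054 0.0207]
pick_hook [244.7 166.3] 0.52 z0 [0.4064 0.3866] dep [0.4065 0.3844 0.0022]
mug [413.4 326. ] 0.7 z0 [ 0.7503 -0.2347] dep [ 0.7324 -0.2641  0.0643]
mug [328.4 317.3] 0.6 z0 [ 0.553  -0.1701] dep [ 0.5465 -0.2021  0.0623]
glue_stick [401.4 370. ] 0.74 z0 [ 0.69   -0.3363] dep [ 0.6847 -0.345   0.0238]
lane_plus_stop [326.9 317. ] 0.96 z0 [ 0.5495 -0.1686] dep [ 0.5432 -0.2008  0.0627]
lane_minus_stop [351.
[... 1329 characters left out ...]
z0 [0.5536 0.0198] dep [0.5341 0.014  0.1131]
lane_plus_top [386.9 266.2] 0.49 z0 [ 0.5473 -0.1843] dep [ 0.5344 -0.1733  0.0778]
lane_minus_top [303.  223.2] 0.59 z0 [0.6315 0.0175] dep [0.6041 0.012  0.1116]
{'t': 1.4, 'joints': array([ 1.019 ,  0.2759,  1.5049, -0.    ,  1.3607, -0.121 ]), 'dq': array([ 0.0003,  0.0005,  0.0001,  0.0004, -0.0013, -0.0012]), 'joint_efforts': array([  0.0004, -40.4486, -23.7491,   0.0703,   0.0251,  -0.    ]), 'ee_pos': array([0.2402, 0.5225, 0.2135]), 'tool_rot': array([0.    , 0.2138, 0.9769, 0.0001]), 'wrist_force': array([-0.1982, -0.2736, -0.1299]), 'torque': array([-0.0165,  0.0026, -0.0061]), 'finger_force': 0.0, 'opening': 0.09409517267593868} 0.008
```

Run:
```python
import cv2
a=cv2.imread('pics/top0.png'); b=a[150:350,250:480]
cv2.imwrite('pics/top0c.png',cv2.resize(b,None,fx=3,fy=3,interpolation=cv2.INTER_CUBIC))
```

```text
(no output)
```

View pics/scene0.png

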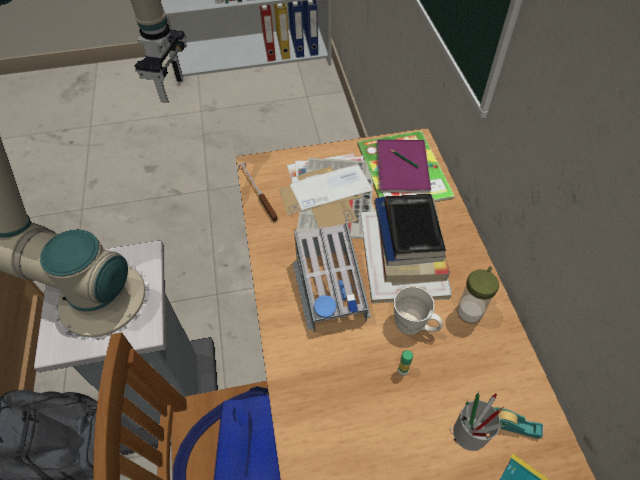

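View pics/top0c.png

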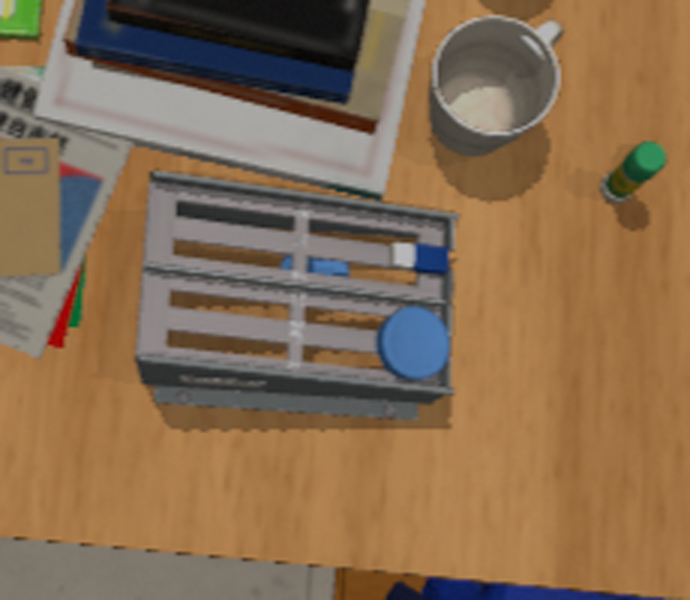

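View pics/top0.png

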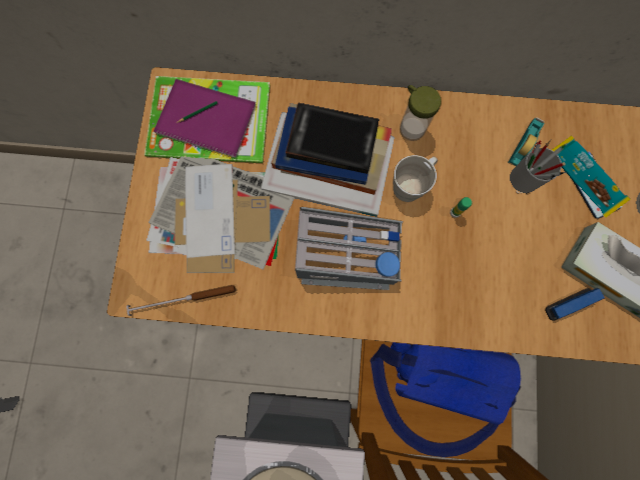

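The tin shows as blue patches through the −x-world... i.e. the dispenser's −y lane, at about (345–366, 238) in the top view. The lane tin is at (388, 264) in the +y lane, and the mouth faces world −y. Next I'll fit the poses.

```bash
cat > fit.py <<'E'
from h import *
from scipy.optimize import least_squares
np.set_printoptions(precision=4,suppress=True)
def proj(cam,P):
    c=r.get_calibration(cam); q=q2R(c['orientation']).inv().apply(np.atleast_2d(P)-c['position'])
    return np.c_[q[:,0]/q[:,2]*c['fx']+c['cx'],q[:,1]/q[:,2]*c['fy']+c['cy']]
xs=-.1075
fl=lambda x:.052+.287*(x+.11)
K={'lane_plus_stop':(xs,.032,fl(xs)),'lane_minus_stop':(xs,-.032,fl(xs)),'lane_plus_top':(.11,.032,fl(.11)),'lane_minus_top':(.11,-.032,fl(.11)),'dispenser':(0,0,0)}
obs=[('scene','lane_plus_stop',(326.9,317)),('scene','lane_minus_stop',(351.7,310)),('top','lane_plus_stop',(396.1,264.9)),('top','lane_minus_stop',(394.8,235)),('top','lane_plus_top',(298.8,255.7)),('top','lane_minus_top',(303,223.2)),('top','dispenser',(344.5,253.5)),('scene','dispenser',(329.1,288.4))]
def W(p,l): return np.array([p[0],p[1],0])+R.from_euler('z',p[2]).apply(l)
f=lambda p:np.concatenate([(proj(c,W(p,K[n]))[0]-o) for c,n,o in obs])
s=least_squares(f,[.57,-.085,1.5],loss='soft_l1'); print(s.x,f(s.x).reshape(-1,2))
# depth: cheek tops / point cloud check
dep=np.load('top0.npy'); c=r.get_calibration('top')
v,u=np.mgrid[190:300,285:415]; d=dep[190:300,285:415]
P=np.array(c['position'])+q2R(c['orientation']).apply(np.c_[((u-c['cx'])/c['fx']*d).ravel(),((v-c['cy'])/c['fy']*d).ravel(),d.ravel()])
L=R.from_euler('z',-s.x[2]).apply(P-[s.x[0],s.x[1],0])
m=(d.ravel()>0)&(abs(L[:,1])<.055)&(abs(L[:,0])<.1)&(L[:,2]>.045)
h=L[m,2]-fl(L[m,0]); print('floor resid hist',np.histogram(h,bins=np.arange(-.012,.03,.003)))
# blue masks
for cam in ['top','scene']:
    im=cv2.imread(f'pics/{cam}0.png'); H=cv2.cvtColor(im,cv2.COLOR_BGR2HSV)
    mk=cv2.inRange(H,(98,90,70),(115,255,255)); box=np.zeros_like(mk)
    q=proj(cam,[W(s.x,(a,b,z)) for a in(-.11,.11) for b in(-.066,.066) for z in(0,.1)]).astype(int)
    box[q[:,1].min():q[:,1].max(),q[:,0].min():q[:,0].max()]=255
    n,lab,st,ce=cv2.connectedComponentsWithStats(mk&box)
    for i in range(1,n):
        if st[i,4]<4: continue
        vv,uu=np.where(lab==i)
        for z in (.018,.09):
            pts=np.array([at_z(cam,(a,b),z) for a,b in zip(uu,vv)]); l=R.from_euler('z',-s.x[2]).apply(pts-[s.x[0],s.x[1],0])
            print(cam,st[i],'z',z,'x',l[:,0].min(),l[:,0].max(),'y',l[:,1].min(),l[:,1].max(),im[lab==i].mean(0))
    g=im.copy()
    for e in [((-.11,s1*.066,.067),(.11,s1*.066,.130)) for s1 in(-1,1)]+[((-.11,-.066,0),(-.11,.066,0)),((-.11,.079,0),(.11,.079,0)),((xs,-.06,fl(xs)),(xs,.06,fl(xs))),((.11,-.06,fl(.11)),(.11,.06,fl(.11)))]:
        a,b=proj(cam,[W(s.x,e[0]),W(s.x,e[1])]); cv2.line(g,tuple(np.round(a*8).astype(int)),tuple(np.round(b*8).astype(int)),(0,0,255),1,shift=3)
    o=[(250,150),(250,200)][cam=='scene']; g=g[o[1]:o[1]+150,o[0]:o[0]+200]
    cv2.imwrite(f'pics/ov_{cam}.png',cv2.resize(g,None,fx=4,fy=4,interpolation=cv2.INTER_NEAREST))
# hook
from itertools import product
for cam,a,b in [('top',(202.4,295.2),(130.6,308.5)),('scene',(266.9,203.9),(244.7,166.3))]:
    A=at_z(cam,a,0);B=at_z(cam,b,.0013);print('hook',cam,A,B,np.linalg.norm(B-A),np.arctan2(*(B-A)[1::-1]))
im=cv2.imread('pics/top0.png'); sub=im[270:325,115:250]; H=cv2.cvtColor(sub,cv2.COLOR_BGR2HSV)
dp=dep[270:325,115:250]
mk=(sub.max(2)<110)&(sub[:,:,2].astype(int)-sub[:,:,0]>20); n,lab,st,ce=cv2.connectedComponentsWithStats(mk.astype(np.uint8))
i=1+st[1:,4].argmax(); vv,uu=np.where(lab==i); pts=np.array([at_z('top',(a+115,b+270),.02) for a,b in zip(uu,vv)])
print(st[i],cv2.minAreaRect(pts[:,:2].astype(np.float32)*1000))
E
python3 fit.py; cd pics; python3 -c "
import cv2,numpy as np
cv2.imwrite('ov.png',cv2.resize(np.hstack([cv2.imread('ov_top.png'),cv2.imread('ov_scene.png')]),(800,300)))" ; cp ov_top.png ovt.png
```

```text
[ 0.571  -0.0877  1.6147] [[-0.1038  0.3117]
 [ 1.363   1.3894]
 [-0.1122 -0.27  ]
 [ 1.4227  1.073 ]
 [-3.3325 -0.525 ]
 [-5.8618  1.8365]
 [ 1.2642 -1.0902]
 [-0.322  -0.6885]]
floor resid hist (array([   0,    6,  140, 1157, 1106,  145,   44,  107,  152,  167,  156,
         15,    0]), array([-0.012, -0.009, -0.006, -0.003, -0.   ,  0.003,  0.006,  0.009,
        0.012,  0.015,  0.018,  0.021,  0.024,  0.027]))
top [388 231  12  10  91] z 0.018 x -0.11959092959174075 -0.0944977258671992 y -0.051320043019671184 -0.03058874417175971 [109.7692  56.2088  27.7582]
top [388 231  12  10  91] z 0.09 x -0.10713492456418541 -0.08376903309030365 y -0.034107553599297985 -0.01480331152999399 [109.7692  56.2088  27.7582]
top [344 235   3   5  13] z 0.018 x 0.001476311982931155 0.006200077398961445 y -0.03721729570296075 -0.027632719241883978 [130.2308  94.6923  66.9231]
top [344 235   3   5  13] z 0.09 x 0.00559854935685711 0.009997150319519026 y -0.020975581018070583 -0.012050767117420175 [130.2308  94.6923  66.9231]
top [353 236  13   6  62] z 0.018 x -0.042072006281943526 -0.014332571265063
[... 1502 characters left out ...]
13] 0.16265430320176577 1.8453688681982714
hook scene [0.4531 0.2232 0.    ] [0.4065 0.3853 0.0013] 0.1687040348312671 1.850751386708355Traceback (most recent call last):
  File "fit.py", line 46, in <module>
    i=1+st[1:,4].argmax(); vv,uu=np.where(lab==i); pts=np.array([at_z('top',(a+115,b+270),.02) for a,b in zip(uu,vv)])
                                                                 ~~~~^^^^^^^^^^^^^^^^^^^^^^^^^
  File "h.py", line 10, in at_z
    p,d=ray(cam,px); return p+d*(z-p[2])/d[2]
        ~~~^^^^^^^^
  File "h.py", line 7, in ray
    c=r.get_calibration(cam); d=np.array([(px[0]-c['cx'])/c['fx'],(px[1]-c['cy'])/c['fy'],1.])
ValueError: time passes only in moves, steps and waits
```

View pics/ov_top.png

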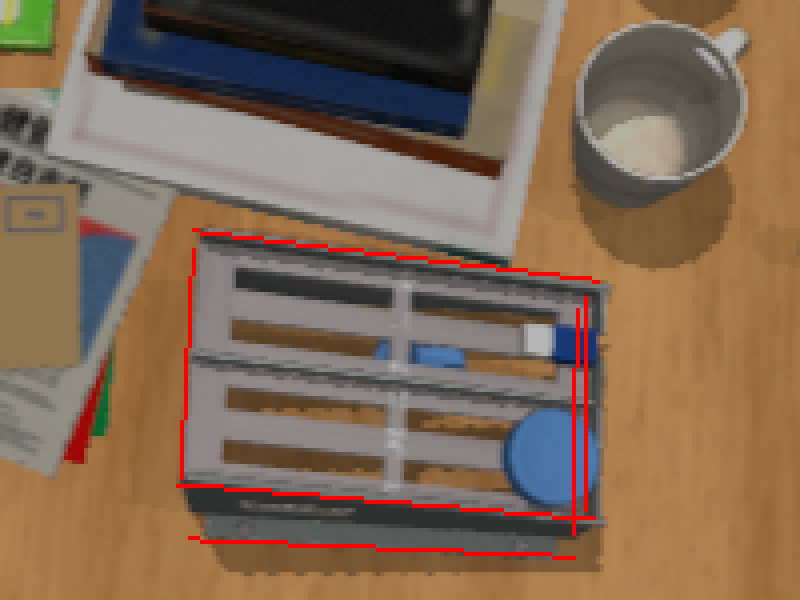

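View pics/ov_scene.png

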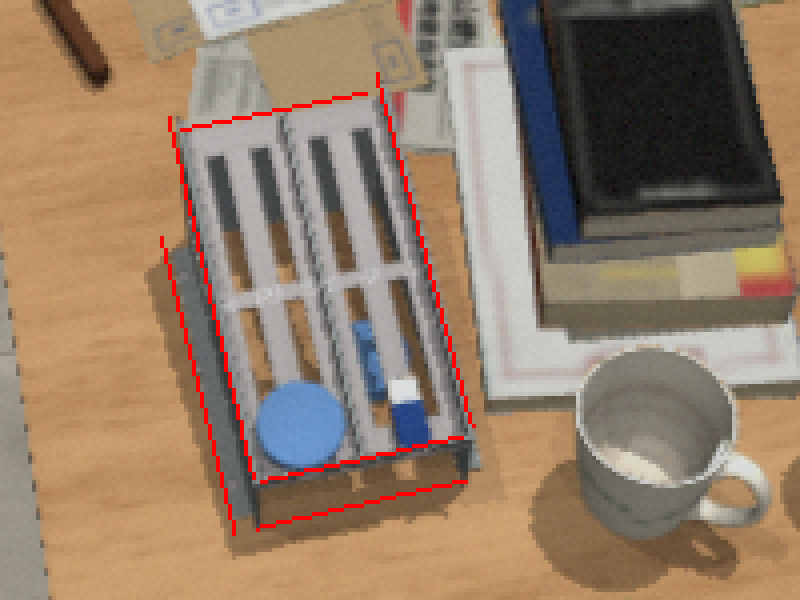

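The overlay shows the model about 3–5 mm too far back along the lanes, so I'll refit with the cheek corners I read off. I'll then fit the tin's circle.

```bash
cat > fit2.py <<'E'
from h import *
from scipy.optimize import least_squares
np.set_printoptions(precision=4,suppress=True)
C={c:r.get_calibration(c) for c in('top','scene')}
def proj(cam,P):
    c=C[cam]; q=q2R(c['orientation']).inv().apply(np.atleast_2d(P)-c['position'])
    return np.c_[q[:,0]/q[:,2]*c['fx']+c['cx'],q[:,1]/q[:,2]*c['fy']+c['cy']]
def uz(cam,uv,z):
    c=C[cam]; uv=np.atleast_2d(uv); d=q2R(c['orientation']).apply(np.c_[(uv[:,0]-c['cx'])/c['fx'],(uv[:,1]-c['cy'])/c['fy'],np.ones(len(uv))])
    return c['position']+d*((z-c['position'][2])/d[:,2])[:,None]
fl=lambda x:.052+.287*(x+.11)
def W(p,l): return np.array([p[0],p[1],0])+R.from_euler('z',p[2]).apply(l)
def Lc(p,w): return R.from_euler('z',-p[2]).apply(np.asarray(w)-[p[0],p[1],0])
E
cat > a.py <<'E'
from fit2 import *
obs=[('top',(.11,-.066,.13),(300.75,208.75)),('top',(-.11,-.066,.067),(401.75,221.75)),('top',(-.11,.066,.067),(400.75,280.5)),('top',(.11,.066,.13),(296.75,270)),
('scene',(-.11,.066,0),(315.5,331.75)),('scene',(-.11,.066,.067),(312.5,321.25)),('scene',(-.11,-.066,.067),(368,310)),('scene',(.11,.066,.13),(295,230)),('scene',(.11,-.066,.13),(344.5,225.75))]
st=[('scene',.032,(326.9,317)),('scene',-.032,(351.7,310)),('top',.032,(396.1,264.9)),('top',-.032,(394.8,235))]
f=lambda p:np.concatenate([(proj(c,W(p,l))[0]-o) for c,l,o in obs]+[proj(c,W(p,(p[3],y,fl(p[3]))))[0]-o for c,y,o in st])
s=least_squares(f,[.57,-.085,1.6,-.107],loss='soft_l1').x; print(s,f(s).reshape(-1,2)); np.save('disp.npy',s[:3])
D=s[:3]
for cam,n in[('top','lane_tin'),('scene','lane_tin')]:
    pass
circ=[]
for cam in C:
    im=cv2.imread(f'pics/{cam}0.png').astype(int); mk=(im[:,:,0]-im[:,:,2]>25)
    vv,uu=np.where(mk); l=Lc(D,uz(cam,np.c_[uu,vv],.018)); k=(abs(l[:,0]+.02)<.06)&(l[:,1]>-.06)&(l[:,1]<.03)
    for v in np.unique(vv[k]): 
        q=k&(vv==v); print(cam,v,uu[q],'x %.3f %.3f y %.3f %.3f'%(l[q,0].min(),l[q,0].max(),l[q,1].min(),l[q,1].max()))
E
python3 a.py
```

```text
[ 0.5712 -0.0941  1.6043 -0.0994] [[ 0.44   -1.6409]
 [ 0.0489 -1.3865]
 [ 0.0717 -0.442 ]
 [ 0.3582  0.1263]
 [-1.9637  1.9851]
 [ 0.3094 -0.4027]
 [-0.1109 -1.0347]
 [-2.3721  0.5228]
 [ 0.1516 -5.2422]
 [-0.7952 -0.7888]
 [ 0.77    0.5351]
 [-0.8587  0.0477]
 [ 0.9876  1.3325]]
top 235 [345 346] x 0.009 0.011 y -0.037 -0.037
top 236 [345 346 353 354 355 356 357 358] x -0.019 0.011 y -0.036 -0.035
top 237 [344 345 346 353 354 355 356 357 358 359 360 361 362 363 364 365] x -0.035 0.013 y -0.035 -0.032
top 238 [344 345 346 352 353 354 355 356 357 358 359 360 361 362 363 364 365] x -0.035 0.013 y -0.033 -0.030
top 239 [344 345 346 352 353 354 355 356 357 358 359 360 361 362 363 364 365] x -0.035 0.013 y -0.030 -0.028
top 240 [352 353 354 355 356 357 358 359 360 361 362 363 364 365] x -0.035 -0.006 y -0.028 -0.026
top 241 [358 359 360 361 362 363 364 365] x -0.035 -0.019 y -0.026 -0.025
top 253 [383 384] x -0.079 -0.077 y -0.000 -0.000
top 254 [381 382 383 384] x -0.080 -0.073 y 0.002 0.003
top 255 [380 381 382 383 384] x -0.080 -0.070 y 0.004 0.005
top 256 [379 380 381 382 383 384] x 
[... 3332 characters left out ...]
076 -0.057 y -0.051 0.030
scene 309 [324 325 326 327 328 329 330 331 332 333 334 335 349 350 351 352 353 354
 355 356 357] x -0.079 -0.060 y -0.050 0.028
scene 310 [324 325 326 327 328 329 330 331 332 333 334 335 350 351 352 353 354] x -0.080 -0.063 y -0.043 0.029
scene 311 [324 325 326 327 328 329 330 331 332 333 334] x -0.071 -0.065 y 0.006 0.029
scene 312 [324 325 326 327 328 329 330 331 332 333 334] x -0.074 -0.068 y 0.006 0.030
scene 313 [325 326 327 328 329 330 331 332 333] x -0.076 -0.071 y 0.009 0.028
scene 314 [325 326 327 328 329 330 331 332] x -0.078 -0.074 y 0.012 0.029
scene 315 [325 326 327 328 329 330] x -0.079 -0.077 y 0.018 0.030
scene 316 [326] x -0.080 -0.080 y 0.028 0.028
```

```bash
cat > b.py <<'E'
from fit2 import *
for cam,(u0,v0,u1,v1) in {'top':(180,275,245,310),'scene':(250,185,285,225)}.items():
    im=cv2.imread(f'pics/{cam}0.png').astype(int)[v0:v1,u0:u1]
    mk=((im.max(2)<120)&(im[:,:,2]-im[:,:,0]>10)).astype(np.uint8)
    n,lab,st,ce=cv2.connectedComponentsWithStats(mk); i=1+st[1:,4].argmax(); vv,uu=np.where(lab==i)
    p=uz(cam,np.c_[uu+u0,vv+v0],.020)[:,:2]; rc=cv2.minAreaRect((p*1000).astype(np.float32)); print(cam,st[i],rc)
    m=p.mean(0); w,V=np.linalg.eigh(np.cov((p-m).T)); d=V[:,1]*np.sign(V[1,1]); t=(p-m)@d
    print('mean',m,'yaw',np.arctan2(d[1],d[0]),'ext',t.min(),t.max(),'origin',m+d*(t.max()-.025))
    h=proj(cam,[(.4,.385,.0013)]); print(h)
im=cv2.imread('pics/scene0.png').astype(int)
for v in range(280,302,3): print(v,[(u,*im[v,u]) for u in range(337,356,2)])
S=r.sense(); print(S['t'])
E
python3 b.py
```

```text
top [  5  10  52  18 471] ((446.66876220703125, 206.7163543701172), (23.428726196289062, 115.65309143066406), 16.934953689575195)
mean [0.4483 0.2019] yaw 1.8666234124578933 ext -0.052712322033872036 0.06294209724807376 origin [0.4372 0.2382]
[[130.816  308.3187]]
scene [  8   9  20  28 210] ((452.593505859375, 194.3494873046875), (20.353328704833984, 112.00965881347656), 16.968854904174805)
mean [0.4528 0.1937] yaw 1.8542654206021785 ext -0.0553162020443472 0.056705737563702806 origin [0.4439 0.2241]
[[242.6011 166.6821]]
280 [(337, np.int64(138), np.int64(147), np.int64(159)), (339, np.int64(125), np.int64(107), np.int64(97)), (341, np.int64(140), np.int64(108), np.int64(85)), (343, np.int64(162), np.int64(161), np.int64(163)), (345, np.int64(171), np.int64(173), np.int64(176)), (347, np.int64(166), np.int64(167), np.int64(172)), (349, np.int64(113), np.int64(123), np.int64(135)), (351, np.int64(49), np.int64(72), np.int64(97)), (353, np.int64(60), np.int64(64), np.int64(69)), (355, np.int64(158), np.int64(160), np.int64(165))]
283 [(337, np.int64(169), np.int64(170), np.int64(175)
[... 2860 characters left out ...]
p.int64(220), np.int64(218)), (351, np.int64(221), np.int64(221), np.int64(218)), (353, np.int64(220), np.int64(220), np.int64(218)), (355, np.int64(91), np.int64(108), np.int64(125))]
301 [(337, np.int64(140), np.int64(142), np.int64(136)), (339, np.int64(156), np.int64(158), np.int64(161)), (341, np.int64(163), np.int64(163), np.int64(169)), (343, np.int64(79), np.int64(102), np.int64(129)), (345, np.int64(58), np.int64(85), np.int64(113)), (347, np.int64(88), np.int64(93), np.int64(109)), (349, np.int64(137), np.int64(83), np.int64(53)), (351, np.int64(135), np.int64(70), np.int64(40)), (353, np.int64(134), np.int64(73), np.int64(43)), (355, np.int64(116), np.int64(80), np.int64(69))]
1.4
```

```bash
cat >> fit2.py <<'E'
import os
D=np.load('disp.npy') if os.path.exists('disp.npy') else None
A=0.14; TIN=np.array([-.0115,-.026,0]); HD=np.array([np.cos(A),-np.sin(A),0]); HY=D[2]-A
HZ=.013 # TCP above handle underside plane
def hook_tcp(tip_l,plane,off=0.): # tip in dispenser coords -> TCP world
    p=W(D,np.array([tip_l[0],tip_l[1],0])-HD*(.165+off)); p[2]=plane+HZ; return p
E
cat > c.py <<'E'
from fit2 import *
# IK feasibility for both yaw variants
for k in (0,np.pi):
    out=[]
    for p,y in [((.448,.226,HZ),1.853),(hook_tcp(TIN-.13*HD,.15),HY),(hook_tcp(TIN+.0395*HD,0),HY),(hook_tcp(TIN-.12*HD,0),HY)]:
        q=r.inverse_kinematics(list(p),down(y+k)); out.append(None if q is None else np.round(q,2))
    print(k,out)
k=0 if abs((out:=r.inverse_kinematics([.448,.226,HZ],down(1.853)))[5])<2 else np.pi
print('k',k)
y=1.853+k
r.gripper_to(.05); r.move_to([.448,.226,.12],down(y)); r.move_l([.448,.226,HZ],vel=.12)
print(r.gripper_to(.0,f_grip=30), r.sense()['opening'],r.sense()['finger_force'])
r.move_l([.448,.226,.15],vel=.15)
for cam in C:
    snap(cam,'held_'+cam)
    for n in('pick_hook','pick'):
        for d in r.pinpoint(n,cam)[:1]: print(cam,n,d['centre'],d['conf'],uz(cam,d['centre'],.15-HZ+.0013)[0])
S=r.sense(); print(S['t'],S['ee_pos'],S['opening'],S['wrist_force'])
E
python3 c.py
```

```text
0 [array([ 0.33,  0.37,  1.94, -0.  ,  0.83,  0.05]), array([-0.71,  0.48,  1.31,  0.  ,  1.35, -0.61]), array([-0.49,  0.52,  1.66,  0.  ,  0.97, -0.38]), array([-0.7 ,  0.59,  1.51,  0.  ,  1.04, -0.59])]
3.141592653589793 [None, array([-0.71,  0.48,  1.31, -0.  ,  1.35,  2.53]), None, array([-0.7 ,  0.59,  1.51, -0.  ,  1.04,  2.55])]
k 0
False 0.015639383830484993 29.996763467788696
top pick_hook [102.0, 305.9] 0.94 [0.3957 0.3881 0.1383]
top pick [188.5, 288.5] 0.83 [0.4447 0.2238 0.1383]
scene pick_hook [333.0, 288.0] 0.43 [ 0.5635 -0.1713  0.1383]
scene pick [259.6, 170.3] 0.61 [0.4473 0.2249 0.1383]
6.6583 [0.4477 0.2259 0.1494] 0.015701818020986597 [ 0.1377 -0.713  -0.6609]
```

Run:
```python
from fit2 import *
p=[.4477,.2259,.1494-HZ]
tip=lambda o,y:np.array(p)+[np.cos(y)*(.165+o),np.sin(y)*(.165+o),.0013]
g=[]
for cam,(u,v) in {'top':(85,270),'scene':(200,110)}.items():
    im=cv2.imread(f'pics/held_{cam}.png'); c=cv2.resize(im[v:v+75,u:u+130],None,fx=6,fy=6,interpolation=cv2.INTER_CUBIC)[:,:780]
    for o in(0,):
        P=tip(o,1.853); n=np.array([-np.sin(1.853),np.cos(1.853),0])*.01
        for Q in(P+n,P-n):
            q=(proj(cam,Q)[0]-[u,v]+.5)*6; cv2.drawMarker(c,tuple(q.astype(int)),(0,0,255),cv2.MARKER_CROSS,10,1)
    g.append(c[:300])
cv2.imwrite('pics/held.png',np.vstack([g[0],g[1]]))
```

```text
(no output)
```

View pics/held.png

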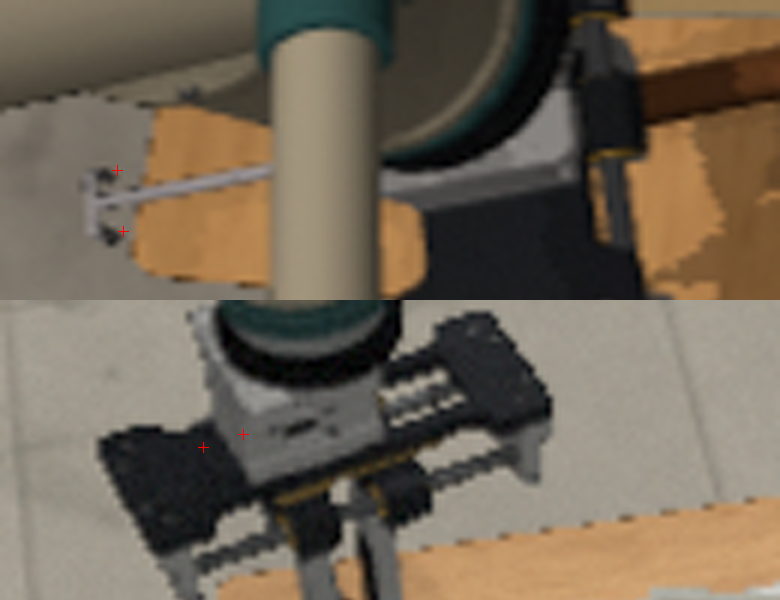

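The hook is held square, with the tines about 2.5 mm further out than nominal (top crop near (108–117, 178–240)). Next I'll carry it round to the slot and insert it over the tin.

```bash
cat > d.py <<'E'
from fit2 import *
o=.002
r.move_l([.4477,.2259,.25],vel=.25)
Q=down(HY)
r.move_to(list(hook_tcp(TIN-.14*HD,.22,o)),Q)
r.move_l(list(hook_tcp(TIN-.14*HD,.0215,o)),vel=.2)
for cam in C:
    snap(cam,'pre_'+cam)
    for n in('pick_hook','tin'):
        for d in r.pinpoint(n,cam)[:1]: print(cam,n,d['centre'],d['conf'],Lc(D,uz(cam,d['centre'],.0228))[0])
print('expected tip',TIN-.14*HD, r.sense()['t'],r.sense()['ee_pos'],r.sense()['wrist_force'])
g=[]
for cam,(u,v) in {'top':(340,190),'scene':(280,270)}.items():
    im=cv2.imread(f'pics/pre_{cam}.png'); c=cv2.resize(im[v:v+75,u:u+130],None,fx=6,fy=6,interpolation=cv2.INTER_CUBIC)
    for s in(-.01,.01):
        q=(proj(cam,W(D,TIN-.14*HD+np.array([np.sin(A),np.cos(A),0])*s+[0,0,.0228]))[0]-[u,v]+.5)*6; cv2.drawMarker(c,tuple(q.astype(int)),(0,0,255),cv2.MARKER_CROSS,10,1)
    g.append(c[:300])
cv2.imwrite('pics/pre.png',np.vstack(g))
E
python3 d.py
```

```text
top pick_hook [415.8, 252.6] 0.58 [-0.1506 -0.0042  0.0228]
top tin [353.1, 242.7] 0.57 [-0.008  -0.0191  0.0228]
scene tin [325.4, 305.8] 0.7 [-0.0548  0.0233  0.0228]
expected tip [-0.1501 -0.0065  0.    ] 10.9583 [ 0.5652 -0.4103  0.0354] [-0.5116  0.701  -1.3095]
```

View pics/pre.png

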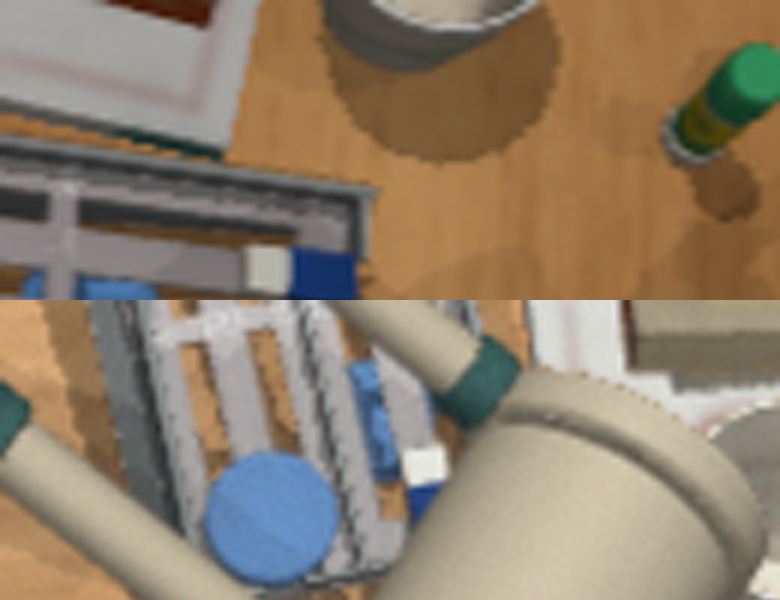

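The top camera puts the tine point within about 2.5 mm of where I expect it. I'll insert the hook, lower it and pull.

```bash
cat > e.py <<'E'
from fit2 import *
o=.002
g=r.move_l(list(hook_tcp(TIN+.042*HD,.0215,o)),vel=.1,guard=4)
S=r.sense(); print('in',g,S['ee_pos'],hook_tcp(TIN+.042*HD,.0215,o),S['wrist_force'])
if g: raise SystemExit
g=r.move_l(list(hook_tcp(TIN+.042*HD,.0005,o)),vel=.06,guard=4)
S=r.sense(); print('down',g,S['ee_pos'],S['wrist_force'])
if g and S['ee_pos'][2]>HZ+.004: raise SystemExit
z=S['ee_pos'][2]-HZ+ (.001 if g else 0)
r.move_l(list(hook_tcp(TIN+.02*HD,z,o)),vel=.05); print(r.sense()['wrist_force'])
r.move_l(list(hook_tcp(TIN-.135*HD,z,o)),vel=.07)
S=r.sense(); print(S['t'],S['ee_pos'],S['wrist_force'])
im,dep=snap('top','pull_top')
for n in('tin','pick_hook'):
    for d in r.pinpoint(n,'top')[:2]: print(n,d['centre'],d['conf'],Lc(D,uz('top',d['centre'],.0))[0])
snap('scene','pull_scene')
for d in r.pinpoint('tin','scene')[:2]: print(d['centre'],d['conf'],Lc(D,uz('scene',d['centre'],.0))[0])
E
python3 e.py
```

```text
in False [ 0.5843 -0.2295  0.0345] [ 0.5843 -0.229   0.0345] [ 0.1099 -0.0586 -1.2102]
down True [ 0.5843 -0.2293  0.0145] [-0.3257  0.3831  3.5079]
[ 0.2408  0.5141 -1.075 ]
16.2417 [ 0.5655 -0.4048  0.0155] [-0.4261  0.1582 -0.8019]
tin [421.6, 258.1] 0.58 [-0.1688  0.0035  0.    ]
pick_hook [410.3, 250.2] 0.63 [-0.1426 -0.0136  0.    ]
```

The tin is out at dispenser x ≈ −0.169. Now I'll lift the hook over it, lay it down further out and look again.

```bash
cat > f.py <<'E'
from fit2 import *
o=.002
T=TIN-.135*HD
r.move_l(list(hook_tcp(T+.008*HD,.0025,o)),vel=.05)
r.move_l(list(hook_tcp(T+.008*HD,.06,o)),vel=.12)
L=T+np.array([-.115,0,0])
r.move_l(list(hook_tcp(L,.06,o)),vel=.2)
r.move_l(list(hook_tcp(L,.012,o)),vel=.15)
g=r.move_l(list(hook_tcp(L,-.001,o)),vel=.03,guard=2.5); S=r.sense(); print('down',g,S['ee_pos'],S['wrist_force'])
r.gripper_to(.036)
p=S['ee_pos'].copy(); p[2]=.2; r.move_l(list(p),vel=.25)
# clear the view
r.move_to([.40,-.42,.25],down(HY))
for cam in C:
    snap(cam,'out_'+cam)
    for n,z in(('tin',0),('pick_hook',.0013),('pick',0)):
        for d in r.pinpoint(n,cam)[:2]: print(cam,n,d['centre'],round(d['conf'],2),uz(cam,d['centre'],z)[0],Lc(D,uz(cam,d['centre'],z))[0])
    im=cv2.imread(f'pics/out_{cam}.png').astype(int); mk=((im[:,:,0]-im[:,:,2]>40)&(im[:,:,1]>80)).astype(np.uint8)
    n,lab,st,ce=cv2.connectedComponentsWithStats(mk)
    for i in range(1,n):
        if st[i,4]>100:
            l=Lc(D,uz(cam,ce[i],.018))[0]
            if abs(l[0]+.15)<.1 and abs(l[1])<.08: print(cam,'blob',st[i],ce[i],uz(cam,ce[i],.018)[0],l)
print(r.sense()['t'])
E
python3 f.py
```

```text
down True [ 0.5696 -0.5199  0.0128] [1.0661 0.4851 3.34  ]
top tin [422.3, 257.3] 0.8 [ 0.5753 -0.2645  0.    ] [-0.1704  0.0015  0.    ]
top tin [460.0, 257.0] 0.49 [ 0.5838 -0.3511  0.    ] [-0.2573 -0.004   0.    ]
top pick_hook [461.1, 259.3] 0.96 [ 0.5784 -0.3534  0.0013] [-0.2594  0.0015  0.0013]
top pick [530.4, 270.4] 0.78 [ 0.567  -0.5126  0.    ] [-0.4182  0.0182  0.    ]
top blob [413 244  23  22 393] [423.8982 254.7557] [ 0.578 -0.264  0.018] [-0.17   -0.0012  0.018 ]
top blob [377 252  23  24 431] [388.2135 263.6381] [ 0.5504 -0.1844  0.018 ] [-0.0896  0.0238  0.018 ]
scene tin [346.2, 351.0] 0.92 [ 0.5761 -0.2654  0.    ] [-0.1714  0.0008  0.    ]
scene tin [305.4, 230.4] 0.66 [0.545  0.1058 0.    ] [0.2007 0.0195 0.    ]
scene pick_hook [360.5, 381.8] 0.56 [ 0.5911 -0.3452  0.0013] [-0.2517 -0.0115  0.0013]
scene pick [371.1, 462.6] 0.56 [ 0.5715 -0.5167  0.    ] [-0.4224  0.0138  0.    ]
scene blob [314 295  23  23 390] [324.8128 305.8436] [ 0.5488 -0.1468  0.018 ] [-0.052   0.0241  0.018 ]
scene blob [338 338  22  21 367] [348.5722 348.3706] [ 0.5807 -0.2678  0.018 ] [-0.174  -0.0037  0.018 ]
21.775
```

View pics/out_top.png

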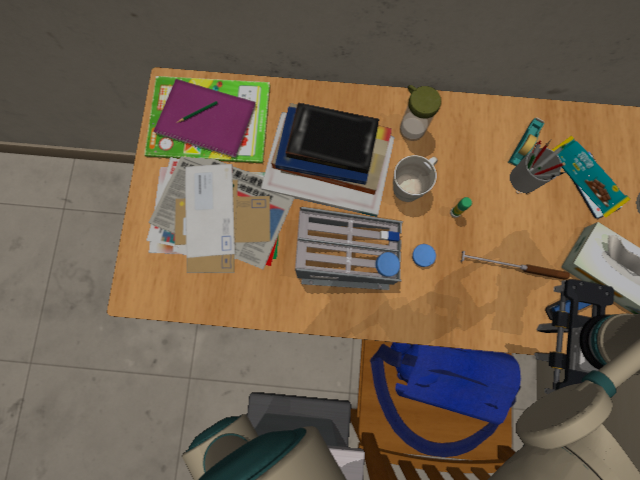

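The tin lies in the open at (424, 255). The hook is flat from (461, 258) to (570, 272), and the mug, glue stick and eraser haven't moved. Now I'll grasp the tin and hold it above the lane.

```bash
cat >> fit2.py <<'E'
TH=.279; N=np.array([-np.sin(TH),0,np.cos(TH)])
def place(x,h,y=.032,s=-1): # TCP world & quat for tin underside centre at lane x, TCP h above floor along normal
    ty=s*np.array([np.cos(TH),0,np.sin(TH)]); tz=-N; M=np.c_[np.cross(ty,tz),ty,tz]
    return list(W(D,np.array([x,y,fl(x)])+N*h)), R2q(R.from_euler('z',D[2])*R.from_matrix(M))
E
cat > g.py <<'E'
from fit2 import *
# lane tin lid centre check
for cam,c in(('top',(388.2,263.6)),('scene',(324.8,305.8))):
    x=-.08
    for _ in range(5): l=Lc(D,uz(cam,c,fl(x)+.018*np.cos(TH)))[0]; x=l[0]+.018*np.sin(TH)
    print('lane_tin',cam,x,l[1])
for s,y in((-1,D[2]-np.pi/2),(1,D[2]+np.pi/2)):
    print(s,[None if (q:=r.inverse_kinematics(list(p),o)) is None else np.round(q,2) for p,o in[((.577,-.265,.0105),down(y)),place(.012,.09,s=s),place(.012,.0105,s=s)]])
s=-1; y=D[2]-np.pi/2
if r.inverse_kinematics(*place(.012,.0105,s=s)) is None: s=1; y=D[2]+np.pi/2
np.save('s.npy',s)
r.gripper_to(.068)
r.move_to([.577,-.265,.12],down(y)); r.move_l([.577,-.265,.03],vel=.15)
print(r.move_l([.577,-.265,.0105],vel=.06,guard=5))
r.gripper_to(.0,f_grip=12); print(r.sense()['opening'],r.sense()['finger_force'],r.sense()['ee_pos'])
r.move_l([.577,-.265,.2],vel=.2)
r.move_to(*place(.012,.09,s=s))
S=r.sense(); print(S['t'],S['opening'],S['ee_pos'])
for cam in C:
    snap(cam,'over_'+cam)
    for d in r.pinpoint('tin',cam)[:2]:
        z=S['ee_pos'][2]-.0105*np.cos(TH); print(cam,d['centre'],round(d['conf'],2),Lc(D,uz(cam,d['centre'],z))[0])
print('expected',Lc(D,S['ee_pos'])-N*.0105)
g=[]
for cam,(u,v) in {'top':(290,195),'scene':(270,220)}.items():
    g.append(cv2.resize(cv2.imread(f'pics/over_{cam}.png')[v:v+100,u:u+130],None,fx=3,fy=3,interpolation=cv2.INTER_CUBIC))
cv2.imwrite('pics/over.png',np.hstack(g))
E
python3 g.py
```

```text
lane_tin top -0.07547675976333028 0.033943827731631564
lane_tin scene -0.07927922393091895 0.031358140816306064
-1 [array([-0.54,  0.53,  1.64, -0.  ,  0.97,  1.  ]), array([-0.49,  0.32,  1.58,  0.24,  1.39,  0.98]), array([-0.46,  0.38,  1.7 ,  0.26,  1.21,  0.97])]
1 [array([-0.54,  0.53,  1.64,  0.  ,  0.97, -2.14]), array([-0.49,  0.32,  1.58,  0.24,  1.39, -2.16]), array([-0.46,  0.38,  1.7 ,  0.26,  1.21, -2.18])]
False
0.05179099562439023 11.999964863061905 [ 0.5772 -0.2651  0.0108]
27.4583 0.052204625723961624 [ 0.5402 -0.109   0.1733]
top [532.3, 270.3] 0.67 [-0.3476  0.0456  0.1632]
top [361.0, 252.7] 0.47 [-0.0143  0.0294  0.1632]
scene [319.4, 262.5] 0.47 [-0.019   0.0278  0.1632]
expected [-0.011   0.0314  0.1632]
```

View pics/over.png

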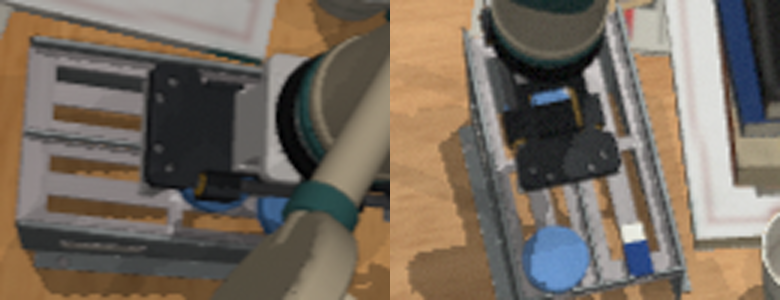

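The tin is held level with the lane and centred on it to within about 3 mm. I'll lower until contact, release and retract.

```bash
cat > i.py <<'E'
from fit2 import *
s=int(np.load('s.npy')); X=.014
p,q=place(X,.022,s=s); r.move_l(p,rot=q,vel=.12)
g=r.move_l(place(X,.006,s=s)[0],vel=.03,guard=2.5)
S=r.sense(); h=(Lc(D,S['ee_pos'])-[X,.032,fl(X)])@N; print('contact',g,h,S['wrist_force'],S['ee_pos'])
if not g or h>.02: raise SystemExit
r.gripper_to(.062); r.hold(.3)
r.move_l(list(S['ee_pos']+R.from_euler('z',D[2]).apply(N*.08)),vel=.12)
r.move_to([.42,-.25,.3],down(D[2]-np.pi/2)); r.hold(.3)
for cam in C:
    snap(cam,'end_'+cam)
    im=cv2.imread(f'pics/end_{cam}.png').astype(int); mk=((im[:,:,0]-im[:,:,2]>40)&(im[:,:,1]>80)).astype(np.uint8)
    n,lab,st,ce=cv2.connectedComponentsWithStats(mk)
    for i in range(1,n):
        l=Lc(D,uz(cam,ce[i],.085))[0]
        if st[i,4]>60 and abs(l[0])<.2 and abs(l[1])<.08: print(cam,'blob',st[i],ce[i],l)
    for n in('tin','lane_tin','pick','pick_hook'):
        for d in r.pinpoint(n,cam)[:1]: print(cam,n,d['centre'],round(d['conf'],2))
print(r.sense()['t'])
g=[cv2.resize(cv2.imread(f'pics/end_{cam}.png')[v:v+150,u:u+200],None,fx=2,fy=2,interpolation=cv2.INTER_CUBIC) for cam,(u,v) in {'top':(280,170),'scene':(270,220)}.items()]
cv2.imwrite('pics/end.png',np.hstack(g))
E
python3 i.py
```

```text
contact True 0.008786287681830953 [-0.4017 -1.076   1.6887] [ 0.5388 -0.0837  0.096 ]
top blob [271 210  12  27 177] [274.5989 219.1469] [ 0.1679 -0.0486  0.085 ]
top blob [354 248  46  28 875] [376.648  261.8971] [-0.0551  0.0326  0.085 ]
top tin [365.6, 263.8] 0.65
top lane_tin [385.3, 266.7] 0.85
top pick [390.3, 231.8] 0.61
top pick_hook [460.1, 258.1] 0.57
scene blob [310 274  27  44 766] [322.7702 295.265 ] [-0.0596  0.0303  0.085 ]
scene pick [368.8, 461.9] 0.63
32.05
```

View pics/end.png

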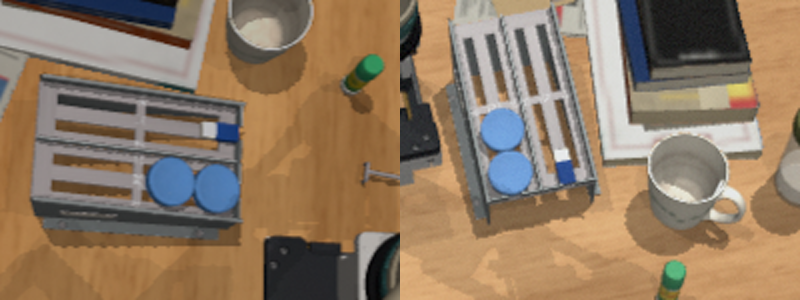

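Both tins sit flat in the lane and touching (top view (366, 260) and (388, 264)), and the eraser, mug and glue stick haven't moved. I'll check that the hook is flat on the desk, then hand in.

Run:
```python
from fit2 import *
r.hold(.3)
im,dep=snap('top')
ds=r.pinpoint('pick_hook','top')[:1]; print(ds)
O=np.array([.5696,-.5199]); d=np.array([np.cos(HY),np.sin(HY)])
z=[]
for t in(-.06,-.03,0,.02):
    q=proj('top',[*(O+d*t),.022])[0]; z.append(at_depth('top',q,dep,1)[2])
t=proj('top',[*(O+d*.165),.017])[0]; u,v=t.astype(int)
print('handle top z',np.round(z,3),'tip z',[round(at_depth('top',(a,b),dep,0)[2],3) for a in range(u-3,u+4,2) for b in range(v-4,v+5,2) if dep[b,a]>0])
ok=abs(np.mean(z)-.022)<.008
print(r.sense()['t'],ok)
if ok: print(r.sign_off())
```

```text
[{'centre': [461.3, 254.5], 'conf': 0.52}]
handle top z [0.718 0.72  0.718 0.71 ] tip z [np.float64(-0.002), np.float64(-0.001), np.float64(0.001), np.float64(0.001), np.float64(-0.001), np.float64(-0.0), np.float64(0.014), np.float64(0.015), np.float64(0.017), np.float64(0.018), np.float64(0.002), np.float64(0.015), np.float64(-0.003), np.float64(0.018), np.float64(0.002), np.float64(0.001), np.float64(-0.004), np.float64(-0.002), np.float64(0.017), np.float64(-0.004)]
32.45 False
```

The crossbar reads 14–18 mm, so the tines are down, but the arm hides the handle. I'll move aside and check the handle too.

Run:
```python
from fit2 import *
r.move_to([.42,.2,.3],down(D[2]-np.pi/2)); r.hold(.3)
im,dep=snap('top')
O=np.array([.5696,-.5199]); d=np.array([np.cos(HY),np.sin(HY)])
z=[]
for t in(-.06,-.03,0,.02):
    q=proj('top',[*(O+d*t),.022])[0]; z.append(at_depth('top',q,dep,1)[2])
print('handle top z',np.round(z,3))
ok=max(abs(np.array(z)-.022))<.008
print(r.sense()['t'],ok)
if ok: print(r.sign_off())
```

```text
handle top z [0.021 0.022 0.019 0.021]
34.45 True
the job is handed in; nothing more can be done
None
```

I handed the job in at about 34 s. The tin rests flat against the first tin in its lane, the hook lies flat on the desk clear of the dispenser, and the mug, glue stick and eraser look undisturbed in the last pictures; the verdict itself was not shown to me.

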